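Mount the specimen camera on its rail and trip the release

ROBOT

A 6-joint arm with a two-finger parallel gripper is mounted at the origin on a cart in front of the work surface, level with it; the furniture and walls round the work are solid. World frame = base frame: x ahead of the robot, y to its left, z up, the work surface at z = 0. Lengths are in m, angles in rad, forces in N, time in s.
With the tool pointing down it reaches from about 0.35 to 0.775 m from the base axis. Payload 5.5 kg.
Tool frame: the origin (TCP) lies midway between the tips of the shut fingers; the grasp point (between the pads) lies grasp_offset behind it (grasp_offset is the distance from the TCP to the grasp point, in m); z points along the fingers, y is the line along which they close (so a half turn about z gives the same grasp; the last joint's range is limited). The gripper opens to 85 mm and grips with 20 to 120 N. Pads are 22 mm wide; open, the fingers measure 114 mm over their backs; the gripper's body (76 mm by 85 mm) begins 54 mm behind the grasp point. The pads swing forward as they close: fully open they stand 13 mm farther back than shut.
Start: joints at [1.006, 0.313, 0.046, 1.304, 0, 1.431], TCP at [0.237, 0.524, 0.2] pointing down, gripper open.
Joint ranges: [-2.76, 2.76], [-0.86, 1.69], [-1.03, 1.26], [-2.2, 2.34], [-1.47, 1.5], [-3.14, 3.14]. Speed limits (rad/s): [2.57, 2.57, 3.14, 3.14, 3.14, 3.14].

INTERFACE

Orientations are given as a unit quaternion [w, x, y, z].
In Python, from workcell import * gives the robot as it stands.
- The arm moves only by the tool step_arm, never from a script. Its argument "deltas" is a list of rows, each a list of 7 numbers: the shift along the world's x, y, z in mm, then the turn, a rotation vector about the world's x, y, z in degrees, then the gripper's target within -1 to 1 (fully open at 1, half-way at 0, shut at -1). A call has 1 to 5 rows; each row shifts and turns the commanded pose from where the row before left it; what a row does not reach is not made up. A row lasts 1/10 s, in which the tool goes at most 50 mm and 8.59 degrees, less where a joint would pass 70% of its speed; a pose out of reach is approached as far as the arm can. A call is refused whole if a number of a shift passes 50 or a number of a turn 8.59, either way. A call with a gripper value outside its range is refused whole. The fingers move at their own pace and stop on an object; "newtons" is the grip in N (left out, the last holds). Time passes only in rows, so rows that do not move let the fingers close. It gives the time, the measured TCP pose, the force, the opening and the grip force at its end, in the units of the state.
- get_state(): the state, without advancing time (a new reading comes with each control period).
- read_camera(name): name is "scene" or "side" or "wrist"; returns a dict with "image" (384x512x3 uint8, red, green, blue), "z_map" (384x512 float32, m along the optical axis (not along the pixel's ray), 0 where there is no reading), "K" (3x3 intrinsics, pixels), "world_from_camera" (4x4, takes a point from camera to world coordinates). Camera axes: x right, y down, z forward; pixel columns grow to the right and rows downward; lengths in m; the calibration is good to about 2 mm. The wrist camera is an equidistant fisheye: a pixel r from the principal point sees the ray r / f radians off the axis. A picture is of the moment at which its call begins.
- hand_in(): hands the job in; it is judged then, once.
The state is a dict: "clock": time; "joint_pos": joint angles; "qvel": joint speeds; "tau": joint torques, N m; "tcp_pos": TCP position; "orientation": TCP orientation; "wrist_force": force on the tool from outside, world axes, zero at the start; "ft_torque": the same for the moment, N m; "finger_gap": finger opening in m; "grip_force": force on a finger pad.
Only numpy, scipy, OpenCV 4.12 (cv2) and the standard library are available. Lean on these libraries where they do the work, as an engineer would, in place of code of your own. Each camera call takes 0.05 s, during which the arm holds its last target. There are 200 camera calls.

TASK

Get the camera ready on its rail: take the glue stick out of the way of the rail's open end and stand it upright on the bare table, slide the camera's foot into the rail from the open end, lens leading, until it is fully home against the stop. Then, with the camera home, press the release plunger beside the stop all the way down and let it come back up. Do not tip the camera or the glue stick, and leave the jar, the slide box, the mug and the tape dispenser round the rail where they stand.

Things in the scene. Friction and masses are not known exactly. Their poses are not given: they have to be found in the camera images.
- rail: Bare-metal camera rail fixed on the table, 74 mm wide. Origin on the table under the middle of its covered track; x runs along the track from open end to stop, y across, z up. Covered track: x -65 to 65 mm, inside 54 wide and 11 high (floor z=8 mm, ceiling 19), under two lips (top z=25 mm) that leave a 30 mm slot: the foot can enter only at the mouth.
- rail_mouth (a point): Middle of the track floor at the mouth (rail x=-65 mm, z=8 mm), axes as the rail. From here the floor runs 40 mm farther out, to rail x=-105, open on top between two low flared guides (tops z=18 mm), 54 mm apart at the mouth and about 70 mm at the outer end. Beyond is bare table.
- rail_entry (a point): Point on the rail's centre line 25 mm outside the outer end of its open floor (rail x=-130 mm), 8 mm above the table, axes as the rail. The glue stick starts within about 30 mm of it and blocks the way in. To the left stands a fixed glass balance case, 350 mm high, its right side at world y=-0.02 m, x from 0.48 to 0.86 m.
- rail_stop (a point): Middle of the track floor at the stop face (rail x=65 mm, z=8 mm), axes as the rail. The stop block behind it is 20 mm long and 26 mm high. The camera is fully home when its foot's front touches this face: camera_mid is then at rail x=25, z=70 mm.
- camera_mid (a point): Centre of the black camera block, 76 long x 40 wide x 60 mm high, to grip across its width; x points to the lens, z up. One rigid loose piece of about 0.25 kg: under the block a neck 70 long x 22 wide, and at the bottom a steel foot 80 long (x +-40) x 50 wide x 8 mm thick, whose underside is 62 mm below this point. Block top 30 mm above this point (a shoe 2 mm more).
- camera_lens (a point): Front of the lens, 52 mm ahead of camera_mid along camera x (a round barrel 34 mm across that stands 14 mm out of the block's front, 12 mm past the foot). Same axes as camera_mid.
- plunger (a joint): Travel of the release plunger in m: 0 up, 0.010 fully down at its stop. It needs about 2.5 N to start and 6.5 N at the stop and springs back when let go.
- plunger_top (a point): Top centre of the plunger's round steel head (26 mm across, 8 mm thick), which faces up, 66 mm above the table when up. It stands at rail x=82, y=-60 mm, on a bracket 26 mm high (x 65 to 99, y -35 to -81).
- glue_mid (a point): Centre of the glue stick, a cylinder 26 mm across and 84 mm high that stands upright, about 30 g; this point is 42 mm above what it stands on.
- white_jar: Bystander in front of the rail: white screw-top jar, 68 mm across, 66 mm high, loose. Origin at the centre of its underside.
- slide_box: Bystander in front of the rail: blue hinged slide box 68 (x) x 90 (y) x 36 mm high, loose. Origin at the centre of its underside.
- mug: Bystander beyond the rail (not the like one in the back left): mug with brushes, about 116 (x) x 144 (y) mm with its handle, 184 mm high, loose. Origin at the centre of its underside.
- tape_dispenser: Bystander right of the rail: black tape dispenser 60 (x) x 181 (y) x 73 mm high, loose. Origin at the centre of its underside.
Not all that is in view belongs to the job. What is shaped like the part that bears camera_mid but purple is not meant.

How it is judged:
By the outcome, as a careful person would: the job done as asked, in the order asked, and still so for the second after the job is handed in, with the robot touching nothing.
It also fails if it takes over 64 s, if anything falls off the work surface, if the arm or the gripper's body presses on something with over 40 N, if the wrist force passes 120 N, or if a joint passes its speed limit or range.

## Working session

There is one attempt and no reset: what is moved stays moved. The work goes in short steps, Python scripts to look and compute and a tool call to move; the robot and the scene stay as the last step left them, time stands still between calls to the robot, and variables do not carry over. Pictures are saved under pics/ and viewed, at most 10 in all, crops included, and the job is handed in when it is done.

Besides the shell and the picture viewer there is one more tool, called after "Request:" in YAML: its name, and indented under it one key for each argument. step_arm: Moves the arm, as the interface text tells. Its arguments: {"type":"object","properties":{"deltas":{"type":"array","items":{"type":"array","items":{"type":"number"}}},"newtons":{"type":"number"}},"required":["deltas"]}

```bash
mkdir -p pics
python3 - <<'E'
from workcell import *
import cv2,numpy as np,pickle
s=get_state();print({k:np.round(v,3).tolist() for k,v in s.items()})
for n in("scene","side"):
    d=read_camera(n);cv2.imwrite(f"pics/{n}0.png",cv2.resize(d["image"][:,:,::-1],(800,600)));pickle.dump(d,open(n+"0.pkl","wb"))
    print(n,d["K"].round(1).tolist(),d["world_from_camera"].round(3).tolist())
E
```

```text
{'clock': 0.0, 'joint_pos': [1.006, 0.314, 0.045, 1.304, -0.0, 1.431], 'qvel': [-0.001, 0.001, -0.003, -0.0, -0.0, -0.001], 'tau': [-0.001, -48.062, 29.853, 0.019, -0.0, -0.0], 'tcp_pos': [0.237, 0.523, 0.199], 'orientation': [-0.0, 0.211, 0.978, -0.001], 'wrist_force': [0.499, -0.149, 0.294], 'ft_torque': [-0.015, -0.015, -0.01], 'grip_force': 0.0, 'finger_gap': 0.086}
scene [[391.9, 0.0, 252.9], [0.0, 391.9, 190.9], [0.0, 0.0, 1.0]] [[-0.494, -0.492, 0.716, -0.15], [-0.869, 0.288, -0.402, 0.089], [-0.009, -0.821, -0.571, 0.618], [0.0, 0.0, 0.0, 1.0]]
side [[453.5, 0.0, 254.5], [0.0, 453.5, 193.7], [0.0, 0.0, 1.0]] [[0.378, 0.549, -0.746, 1.362], [0.926, -0.212, 0.313, -0.645], [0.014, -0.809, -0.588, 0.713], [0.0, 0.0, 0.0, 1.0]]
```

View pics/scene0.png

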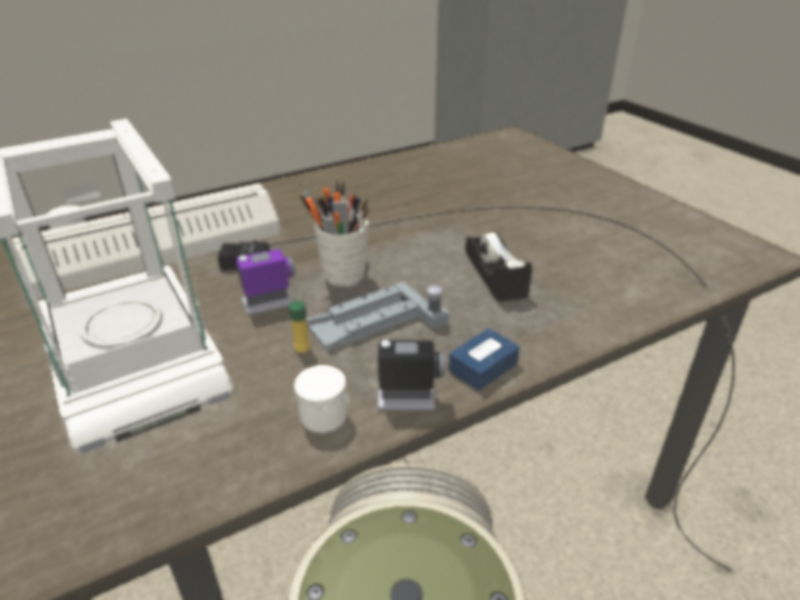

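View pics/side0.png

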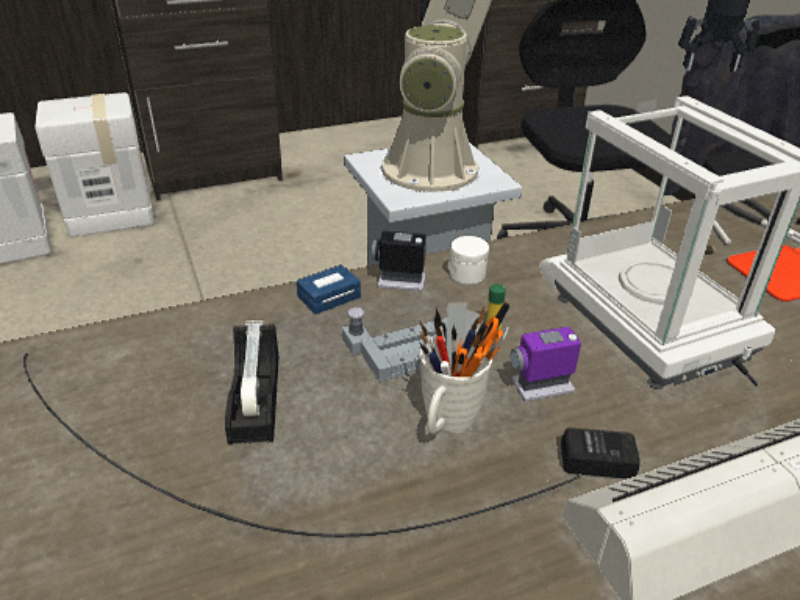

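The scene view (800x600) shows the black camera at (406,365), the glue stick at (300,328), the rail from (320,330) to (410,295), and the plunger at (435,295). The jar is at (322,398), the box at (484,358), the mug at (342,245) and the dispenser at (498,265). Two things could be taken for the camera: the purple block at (264,273) and the black adapter at (243,255). I choose the black block with the lens at (406,365).

```bash
cat > h.py <<'E'
import numpy as np,cv2,pickle
def cloud(d):
    z=d["z_map"];v,u=np.mgrid[:384,:512];K=d["K"]
    p=np.stack([(u-K[0,2])/K[0,0]*z,(v-K[1,2])/K[1,1]*z,z],-1)
    T=d["world_from_camera"];return p@T[:3,:3].T+T[:3,3]
E
python3 - <<'E'
from h import *
W,H=800,600  # top view: 1.25 px/mm... x up, y left
ims=[]
S=1000
x0,x1,y0,y1=.25,.85,-.5,.3
img=np.zeros((600,800,3),np.uint8);hm=np.full((600,800),-1.)
for n in("scene","side"):
    d=pickle.load(open(n+"0.pkl","rb"));P=cloud(d).reshape(-1,3);C=d["image"].reshape(-1,3)
    ok=(d["z_map"].ravel()>0)&(P[:,2]<.25)
    for p,c in zip(P[ok],C[ok]):
        r=int((x1-p[0])*S);q=int((y1-p[1])*S)
        if 1<=r<599 and 1<=q<799:
            sl=np.s_[r-1:r+2,q-1:q+2]
            m=hm[sl]<p[2]-0.0; img[sl][m]=c;hm[sl][m]=p[2]
    t=ok&(abs(P[:,2])<.01)&(P[:,0]>.3)&(P[:,0]<.8)&(P[:,1]>-.4)&(P[:,1]<0);print(n,"table z",np.median(P[t,2]))
    hsv=cv2.cvtColor(d["image"],cv2.COLOR_RGB2HSV).reshape(-1,3)
    reg=ok&(P[:,0]>.3)&(P[:,0]<.85)&(P[:,1]>-.5)&(P[:,1]<.1)
    g=reg&(hsv[:,0]>40)&(hsv[:,0]<85)&(hsv[:,1]>100)&(P[:,2]>.04)&(P[:,2]<.1)
    print("green",g.sum(),np.median(P[g],0).round(3),P[g].min(0).round(3),P[g].max(0).round(3))
    def sh(nm,m):
        Q=P[m]
        if len(Q)>5: print(nm,len(Q),np.percentile(Q,2,axis=0).round(3),np.median(Q,0).round(3),np.percentile(Q,98,axis=0).round(3), cv2.minAreaRect(Q[:,:2].astype(np.float32)*1000))
    sh("blk top",reg&(P[:,2]>.085)&(P[:,2]<.1)&(P[:,0]<.48)&(P[:,1]<.0)&(hsv[:,2]<90))
    sh("plunger",reg&(P[:,2]>.06)&(P[:,2]<.072)&(P[:,0]>.45)&(P[:,0]<.62)&(P[:,1]<-.15)&(P[:,1]>-.33))
    sh("rail lips",reg&(P[:,2]>.021)&(P[:,2]<.031)&(P[:,0]>.45)&(P[:,0]<.68)&(P[:,1]<-.02)&(P[:,1]>-.3))
cv2.imwrite("pics/top0.png",img[:,:,::-1])
E
```

```text
scene table z 0.00033405157175459
green 7 [ 0.577 -0.152  0.084] [ 0.574 -0.154  0.083] [ 0.579 -0.145  0.085]
blk top 294 [ 0.37  -0.269  0.085] [ 0.391 -0.234  0.091] [ 0.418 -0.197  0.094] ((399.45037841796875, -234.42657470703125), (73.63285827636719, 38.774818420410156), 59.63344192504883)
plunger 16 [ 0.571 -0.161  0.062] [ 0.575 -0.156  0.068] [ 0.579 -0.151  0.072] ((575.1724243164062, -156.9929962158203), (3.531998634338379, 12.87360954284668), 30.708423614501953)
rail lips 414 [ 0.556 -0.298  0.022] [ 0.577 -0.254  0.025] [ 0.63  -0.141  0.028] ((592.5465698242188, -218.98129272460938), (76.1117172241211, 162.13572692871094), 0.6208932399749756)
side table z 0.0020189860282535665
green 113 [ 0.591 -0.155  0.079] [ 0.408 -0.267  0.043] [0.787 0.003 0.095]
blk top 218 [ 0.376 -0.274  0.085] [ 0.41  -0.242  0.093] [ 0.436 -0.203  0.096] ((404.3741455078125, -236.41468811035156), (75.60420989990234, 48.55366516113281), 61.27489471435547)
plunger 33 [ 0.58  -0.164  0.061] [ 0.592 -0.158  0.067] [ 0.598 -0.15   0.071] ((588.8982543945312, -159.00152587890625), (23.86550521850586, 8.766083717346191), 27.575973510742188)
rail lips 194 [ 0.452 -0.299  0.021] [ 0.566 -0.261  0.027] [ 0.617 -0.102  0.03 ] ((546.5631103515625, -192.41062927246094), (97.56432342529297, 264.8201904296875), 35.34032440185547)
```

View pics/top0.png

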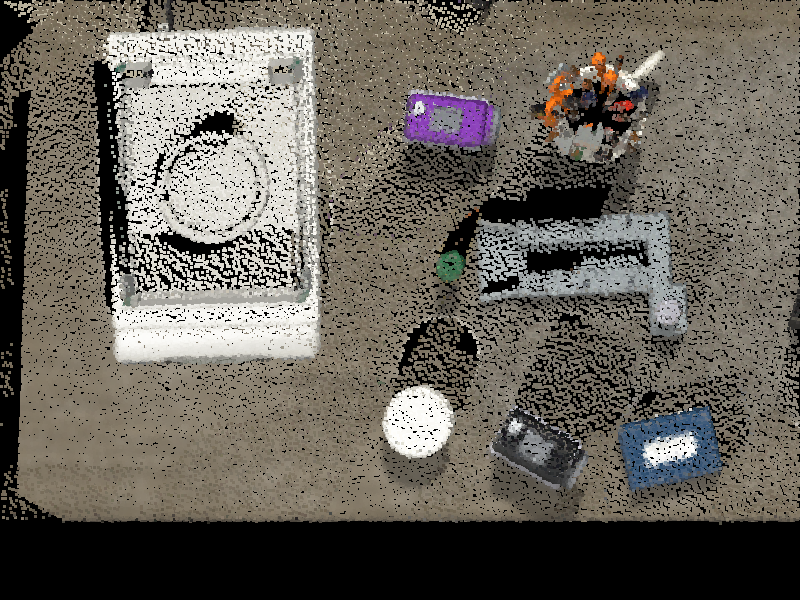

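The top view (1 px = 1 mm) shows the rail from (480,260) to (668,250), with the plunger at (669,312) and the glue stick at (451,266). The black camera is at (540,448), its lens to the lower right. The jar is at (418,422), the slide box at (670,447), the mug at (600,120), and the purple decoy at (450,120). I'll fit the precise poses next, and crop the black camera as the choice check.

Run:
```python
from h import *
def ext(Q,a):
    c,s=np.cos(a),np.sin(a);R=np.array([[c,s],[-s,c]]);l=Q[:,:2]@R.T
    lo,hi=np.percentile(l,1.5,axis=0),np.percentile(l,98.5,axis=0)
    return ((lo+hi)/2@R).round(4),(hi-lo).round(4)
for n in("scene","side"):
    d=pickle.load(open(n+"0.pkl","rb"));P=cloud(d);C=d["image"]
    hsv=cv2.cvtColor(C,cv2.COLOR_RGB2HSV)
    box=lambda a,b,c,e,z0,z1:(P[...,0]>a)&(P[...,0]<b)&(P[...,1]>c)&(P[...,1]<e)&(P[...,2]>z0)&(P[...,2]<z1)&(d["z_map"]>0)
    print(n)
    Q=P[box(.54,.66,-.385,-.165,.021,.031)]
    # side edges per y bin
    for nm,f in(("far",np.max),("near",np.min)):
        ys,xs=[],[]
        for y in np.arange(-.33,-.19,.01):
            q=Q[(abs(Q[:,1]-y)<.005)]
            if len(q)>3: ys.append(y);xs.append(f(q[:,0]))
        if len(ys)>3:
            for _ in range(3):
                k=np.polyfit(ys,xs,1);r=np.abs(np.polyval(k,ys)-xs);m=r<=max(.003,np.median(r)*2);ys=np.array(ys)[m];xs=np.array(xs)[m]
            print(nm,"slope dx/dy",k.round(3),"x at -.26",np.polyval(k,-.26).round(4),len(ys))
    print("rail",len(Q),"y ext",Q[:,1].min(),Q[:,1].max(),"z med",np.median(Q[:,2]))
    for nm,b in(("plunger",(.50,.58,-.40,-.34,.060,.073)),("glue",(.55,.62,-.19,-.12,.078,.09)),("gluebody",(.55,.62,-.19,-.12,.03,.09))):
        q=P[box(*b)];
        if len(q)>3: print(nm,len(q),np.median(q,0).round(4),np.percentile(q,3,axis=0).round(4),np.percentile(q,97,axis=0).round(4))
    q=P[box(.34,.46,-.31,-.18,.085,.1)]
    r=cv2.minAreaRect((q[:,:2]*1000).astype(np.float32));print("camtop",len(q),np.round(np.median(q[:,2]),4),r)
    a=min([(np.prod(ext(q,t)[1]),t) for t in np.radians(np.arange(-140,-90,1))])[1];print(np.degrees(a),ext(q,a))
    q=P[box(.32,.48,-.33,-.16,.003,.015)];q=q
    a=min([(np.prod(ext(q,t)[1]),t) for t in np.radians(np.arange(-140,-90,1))])[1];print("foot",len(q),np.degrees(a),ext(q,a))
    q=P[box(.32,.48,-.33,-.16,.02,.085)]; l=q[:,:2]@[np.cos(a),np.sin(a)];print("lens front along axis",np.percentile(l,99.5), "rear",np.percentile(l,.5))
d=pickle.load(open("side0.pkl","rb"));cv2.imwrite("pics/crop.png",cv2.resize(d["image"][120:250,190:350,::-1],(800,600)))
```

```text
scene
far slope dx/dy [-0.041  0.62 ] x at -.26 0.6303 12
near slope dx/dy [-0.036  0.547] x at -.26 0.5563 12
rail 749 y ext -0.3849762131205649 -0.2170430654092133 z med 0.025396553072783434
plunger 54 [ 0.5356 -0.3667  0.0644] [ 0.5272 -0.3768  0.0603] [ 0.5467 -0.3566  0.0671]
glue 69 [ 0.5801 -0.1488  0.0834] [ 0.5714 -0.1592  0.0786] [ 0.5941 -0.1385  0.0858]
gluebody 231 [ 0.5752 -0.1469  0.0653] [ 0.5705 -0.1594  0.032 ] [ 0.5901 -0.1376  0.0848]
camtop 503 0.092 ((402.82177734375, -235.19969177246094), (75.60558319091797, 45.03977584838867), 58.46955108642578)
-119.99999999999999 (array([ 0.402, -0.235]), array([0.0728, 0.0402]))
foot 390 -92.0 (array([ 0.3923, -0.2601]), array([0.1393, 0.0596]))
lens front along axis 0.3159955975174553 rear 0.17999969516617828
side
far slope dx/dy [-0.729  0.402] x at -.26 0.5915 8
near slope dx/dy [-0.04   0.547] x at -.26 0.5574 10
rail 734 y ext -0.38489296343740853 -0.22371625352440488 z med 0.02698067385522812
plunger 64 [ 0.5426 -0.3709  0.0655] [ 0.5274 -0.38    0.0616] [ 0.5492 -0.3592  0.0684]
glue 71 [ 0.5874 -0.1533  0.0839] [ 0.575  -0.163   0.0785] [ 0.5969 -0.1399  0.0871]
gluebody 190 [ 0.5906 -0.1566  0.0702] [ 0.5765 -0.1629  0.0365] [ 0.5971 -0.1418  0.0867]
camtop 284 0.0934 ((404.3741760253906, -236.41473388671875), (75.60423278808594, 48.55364990234375), 61.274871826171875)
-121.0 (array([ 0.4049, -0.2363]), array([0.073 , 0.0411]))
foot 460 -99.0 (array([ 0.4164, -0.2424]), array([0.1592, 0.1317]))
lens front along axis 0.2618361823282709 rear 0.13071519981396262
```

View pics/crop.png

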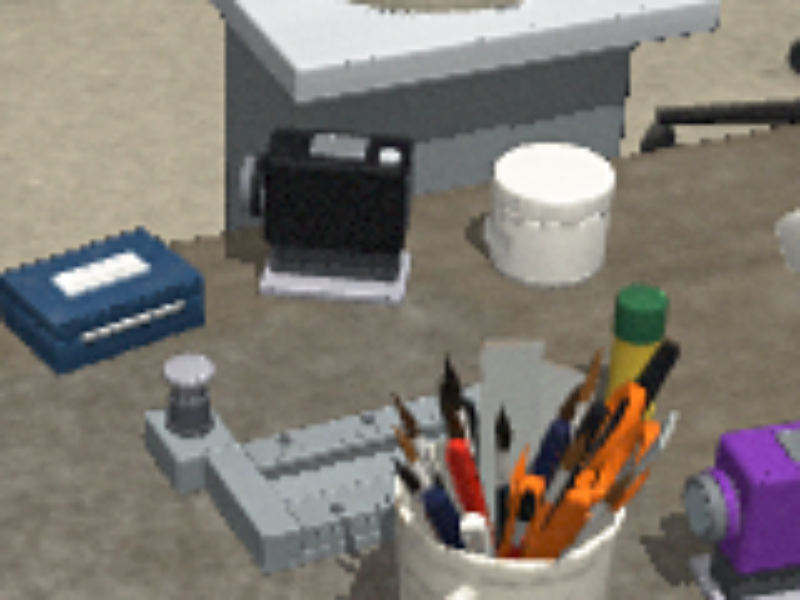

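The crop confirms the black block with its lens at (250,185) on a metal foot. The sizes fit: top at z = 0.092 m and 73x41 mm, lips at z = 0.025 m and 74 mm wide. Camera centre is (0.4035,-0.2355) with yaw -120.5°. Rail origin is about (0.595,-0.285) with yaw -87.8°, and glue is at (0.584,-0.151). I'll move round the balance case to the glue.

Request:
step_arm:
  deltas:
    - [27,-46,0,0,0,-8,1]
    - [27,-46,0,0,0,-8,1]
    - [27,-46,0,0,0,-8,1]
    - [27,-46,0,0,0,-8,1]
    - [27,-46,0,0,0,-8,1]
  newtons: 20

```text
clock: 0.6
tcp_pos: [0.3639, 0.3065, 0.1998]
orientation: [-0.0, 0.535, 0.845, -0.0]
wrist_force: [1.1, 0.6, 0.3]
finger_gap: 0.0853
grip_force: 0.0
```

Request:
step_arm:
  deltas:
    - [20,-48,0,0,0,-8,1]
    - [0,-49,0,0,0,-8,1]
    - [-10,-49,0,0,0,-8,1]
    - [-10,-49,0,0,0,0,1]
    - [0,-49,0,0,0,0,1]

```text
clock: 1.1
tcp_pos: [0.361, 0.0647, 0.1998]
orientation: [-0.0, 0.697, 0.718, -0.0]
wrist_force: [0.8, -0.8, 0.1]
finger_gap: 0.0852
grip_force: 0.0
```

Run:
```python
import workcell as w
print([n for n in dir(w) if n[0]!='_'],getattr(w,'grasp_offset',None))
```

```text
['MotionError', 'get_state', 'grasp_offset', 'hand_in', 'read_camera'] 0.0187
```

Request:
step_arm:
  deltas:
    - [3,-50,0,0,0,0,1]
    - [3,-50,0,0,0,0,1]
    - [2,-50,0,0,0,0,1]
    - [40,-20,0,0,0,0,1]
    - [40,-20,0,0,0,0,1]

```text
clock: 1.6
tcp_pos: [0.4508, -0.1263, 0.2002]
orientation: [0.0, 0.699, 0.716, 0.0]
wrist_force: [0.3, -0.3, 0.4]
finger_gap: 0.0856
grip_force: 0.0
```

Request:
step_arm:
  deltas:
    - [40,-11,0,0,0,0,1]
    - [40,0,0,0,0,0,1]
    - [40,0,0,0,0,0,1]
    - [4,0,0,0,0,0,1]
    - [0,0,0,0,0,0,1]

```text
clock: 2.1
tcp_pos: [0.5748, -0.1343, 0.1987]
orientation: [-0.001, 0.697, 0.718, -0.001]
wrist_force: [-0.6, -0.4, -0.1]
finger_gap: 0.0854
grip_force: 0.0
```

```bash
cat >> h.py <<'E'
def wray(d,u,v):
    K=d["K"];a=(u-K[0,2]);b=(v-K[1,2]);r=np.hypot(a,b)+1e-9;t=r/K[0,0]
    return d["world_from_camera"][:3,:3]@np.array([np.sin(t)*a/r,np.sin(t)*b/r,np.cos(t)])
def wcloud(d):
    v,u=np.mgrid[:384,:512];K=d["K"];a=u-K[0,2];b=v-K[1,2];r=np.hypot(a,b)+1e-9;t=r/K[0,0];z=d["z_map"]
    k=z*np.tan(np.minimum(t,1.5))/r
    p=np.stack([a*k,b*k,z],-1);T=d["world_from_camera"];return p@T[:3,:3].T+T[:3,3]
E
python3 - <<'E'
from h import *
from workcell import *
d=read_camera("wrist");pickle.dump(d,open("w1.pkl","wb"))
cv2.imwrite("pics/w1.png",cv2.resize(d["image"][:,:,::-1],(800,600)))
print(d["K"].round(1).tolist(),d["world_from_camera"].round(3).tolist(),get_state()["tcp_pos"])
P=wcloud(d);hsv=cv2.cvtColor(d["image"],cv2.COLOR_RGB2HSV)
g=(hsv[...,0]>55)&(hsv[...,0]<85)&(hsv[...,1]>100)&(P[...,2]>.076)&(P[...,2]<.092)&(d["z_map"]>0)
q=P[g];print("glue",len(q),q.min(0).round(4),q.max(0).round(4),np.median(q,0).round(4))
c=np.argwhere(g).mean(0) if g.any() else None;print(c)
E
```

```text
[[297.3, 0.0, 260.5], [0.0, 297.3, 194.2], [0.0, 0.0, 1.0]] [[1.0, 0.029, 0.007, 0.573], [0.03, -0.96, -0.279, -0.062], [-0.001, 0.279, -0.96, 0.373], [0.0, 0.0, 0.0, 1.0]] [ 0.57392169 -0.13423798  0.19923378]
glue 433 [ 0.5718 -0.1604  0.0762] [ 0.5944 -0.1369  0.0862] [ 0.5832 -0.1476  0.0839]
[195.46189376 268.31177829]
```

View pics/w1.png

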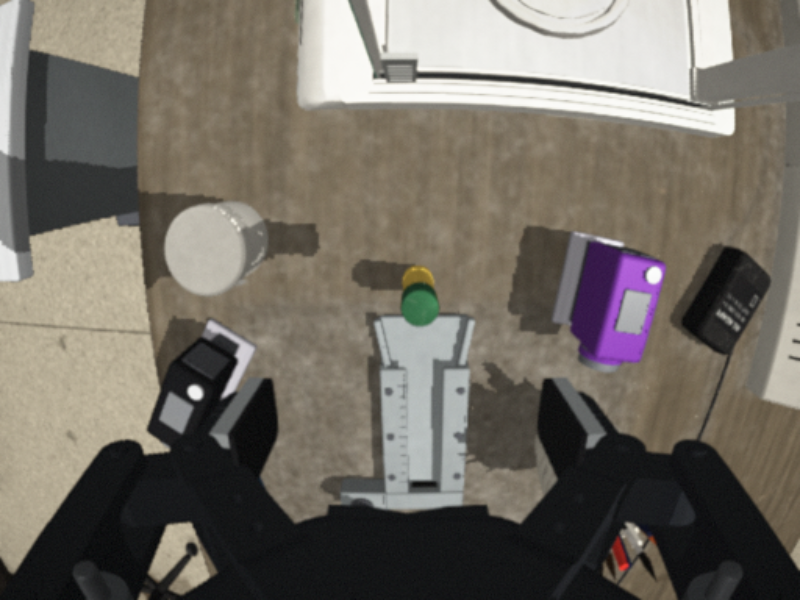

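The wrist view shows the glue top at (420,303), directly outside the rail's outer end at (425,320). It measures (0.583,-0.149), matching the first fix. I'll descend, and refine the rail from this same picture.

Request:
step_arm:
  deltas:
    - [9,-15,0,0,0,0,1]
    - [0,0,-40,0,0,0,1]
    - [0,0,-40,0,0,0,1]
    - [0,0,-40,0,0,0,1]
    - [0,0,-30,0,0,0,1]

```text
clock: 2.65
tcp_pos: [0.581, -0.149, 0.0486]
orientation: [-0.001, 0.697, 0.717, -0.0]
wrist_force: [0.3, 0.6, -0.5]
finger_gap: 0.0853
grip_force: 0.0
```

Run:
```python
from h import *
d=pickle.load(open("w1.pkl","rb"));P=wcloud(d);hsv=cv2.cvtColor(d["image"],cv2.COLOR_RGB2HSV)
ok=(d["z_map"]>0)
Q=P[ok&(P[...,2]>.021)&(P[...,2]<.03)&(P[...,0]>.54)&(P[...,0]<.65)&(P[...,1]>-.36)&(P[...,1]<-.2)]
for nm,f in(("far",97),("near",3)):
    ys=np.arange(-.31,-.225,.006);xs=np.array([np.percentile(Q[abs(Q[:,1]-y)<.003,0],f) for y in ys])
    k=np.polyfit(ys,xs,1);print(nm,k.round(3),np.polyval(k,-.265).round(4),np.abs(np.polyval(k,ys)-xs).max().round(4))
L=Q[(abs(Q[:,0]-.594)>.018)&(Q[:,1]>-.3)];print("mouth y",np.percentile(L[:,1],99),"z",np.median(Q[:,2]))
F=P[ok&(P[...,2]>.004)&(P[...,2]<.02)&(abs(P[...,0]-.592)<.02)&(P[...,1]>-.25)&(P[...,1]<-.16)];print("outer y",np.percentile(F[:,1],99),"floor z",np.median(F[:,2]))
t=P[ok&(abs(P[...,2])<.008)&(P[...,1]<-.05)&(abs(P[...,1]+.2)<.15)&(abs(P[...,0]-.55)<.1)];print("table",np.median(t[:,2]))
for nm,b in(("jar",(.36,.5,-.2,-.05,.055,.075)),):
    q=P[ok&(P[...,0]>b[0])&(P[...,0]<b[1])&(P[...,1]>b[2])&(P[...,1]<b[3])&(P[...,2]>b[4])&(P[...,2]<b[5])];print(nm,q.min(0),q.max(0))
```

```text
far [-0.048  0.616] 0.6285 0.0018
near [-0.059  0.542] 0.558 0.0018
mouth y -0.21716000666721932 z 0.025527531078728072
outer y -0.17912874071761117 floor z 0.00847856645944936
table 0.00044492154377362425
jar [ 0.39526193 -0.19993787  0.05506917] [ 0.4618707  -0.08307194  0.07461539]
```

Request:
step_arm:
  deltas:
    - [2,0,-10,0,0,0,1]
    - [0,0,0,0,0,0,-1]
    - [0,0,0,0,0,0,-1]
    - [0,0,0,0,0,0,-1]
    - [0,0,0,0,0,0,-1]
  newtons: 20

```text
clock: 3.15
tcp_pos: [0.587, -0.1501, 0.0421]
orientation: [0.002, 0.697, 0.717, 0.001]
wrist_force: [-0.4, 0.1, -0.4]
finger_gap: 0.0284
grip_force: 0.0
```

Request:
step_arm:
  deltas:
    - [0,0,0,0,0,0,-1]
    - [0,0,0,0,0,0,-1]
    - [0,0,0,0,0,0,-1]
    - [0,0,0,0,0,0,-1]

```text
clock: 3.55
tcp_pos: [0.5869, -0.1501, 0.0419]
orientation: [0.001, 0.697, 0.717, 0.0]
wrist_force: [-1.5, -0.4, 7.3]
finger_gap: 0.024
grip_force: 20.1
```

Request:
step_arm:
  deltas:
    - [0,0,20,0,0,0,-1]
    - [0,0,40,0,0,0,-1]
    - [0,0,40,0,0,0,-1]
    - [-5,-20,0,0,0,0,-1]
    - [-11,-35,0,0,0,0,-1]

```text
clock: 4.05
tcp_pos: [0.5716, -0.2039, 0.1426]
orientation: [0.002, 0.695, 0.719, 0.001]
wrist_force: [0.5, -0.3, -0.7]
finger_gap: 0.0241
grip_force: 19.8
```

Request:
step_arm:
  deltas:
    - [-11,-40,0,0,0,0,-1]
    - [-12,-40,0,0,0,0,-1]
    - [-12,-40,0,0,0,0,-1]
    - [-12,-40,0,0,0,0,-1]
    - [-12,-40,0,0,0,0,-1]

```text
clock: 4.55
tcp_pos: [0.5102, -0.4061, 0.1404]
orientation: [0.0, 0.697, 0.717, 0.0]
wrist_force: [0.8, -1.8, -1.1]
finger_gap: 0.024
grip_force: 19.8
```

Request:
step_arm:
  deltas:
    - [-9,-25,0,0,0,0,-1]
    - [-3,-15,0,0,0,0,-1]
    - [0,0,0,0,0,0,-1]
    - [0,0,0,0,0,0,-1]

```text
clock: 4.95
tcp_pos: [0.4991, -0.4437, 0.14]
orientation: [-0.0, 0.697, 0.717, 0.0]
wrist_force: [-0.7, 0.7, -0.8]
finger_gap: 0.0239
grip_force: 19.8
```

Run:
```python
from h import *
from workcell import *
s=get_state();print(s["tcp_pos"],s["finger_gap"],s["grip_force"])
d=read_camera("scene");P=cloud(d);hsv=cv2.cvtColor(d["image"],cv2.COLOR_RGB2HSV);ok=d["z_map"]>0
g=ok&(hsv[...,0]>18)&(hsv[...,0]<32)&(hsv[...,1]>130)&(abs(P[...,0]-.5)<.06)&(abs(P[...,1]+.445)<.06);print("yellow",g.sum(),P[g].min(0),P[g].max(0))
print("z range",P[ok&(hypot:=np.hypot(P[...,0]-.5,P[...,1]+.445)<.015)&(P[...,2]>.01)][:,2].min(initial=9))
# objects near the placing spot
m=ok&(P[...,2]>.02)&(P[...,2]<.08)&(P[...,0]>.4)&(P[...,0]<.7)&(P[...,1]<-.48);print("dispenser",P[m].min(0),P[m].max(0))
```

```text
[ 0.49907975 -0.44365397  0.13997779] 0.023931492381540933 19.75065529346466
yellow 174 [ 0.4821284  -0.50090968  0.03896574] [ 0.55853302 -0.43009031  0.1579064 ]
z range 0.09968141601663627
dispenser [ 0.41403343 -0.84847754  0.02006979] [ 0.6997901  -0.48904947  0.07540901]
```

Request:
step_arm:
  deltas:
    - [0,0,-30,0,0,0,-1]
    - [0,0,-30,0,0,0,-1]
    - [0,0,-25,0,0,0,-1]
    - [0,0,-8,0,0,0,-1]
    - [0,0,-3,0,0,0,-1]

```text
clock: 5.5
tcp_pos: [0.499, -0.4427, 0.0434]
orientation: [-0.001, 0.696, 0.718, 0.0]
wrist_force: [0.1, 0.4, 0.0]
finger_gap: 0.0241
grip_force: 19.8
```

Request:
step_arm:
  deltas:
    - [0,0,-1,0,0,0,-1]
    - [0,0,0,0,0,0,-1]
    - [0,0,0,0,0,0,-1]

```text
clock: 5.8
tcp_pos: [0.4996, -0.4453, 0.0447]
orientation: [0.001, 0.697, 0.717, -0.0]
wrist_force: [0.0, 0.9, -0.5]
finger_gap: 0.0242
grip_force: 19.8
```

Request:
step_arm:
  deltas:
    - [0,0,-1,0,0,0,-1]
    - [0,0,-1,0,0,0,-1]
    - [0,0,0,0,0,0,-1]

```text
clock: 6.1
tcp_pos: [0.4991, -0.4452, 0.042]
orientation: [0.001, 0.697, 0.717, -0.0]
wrist_force: [-1.0, 0.0, 2.8]
finger_gap: 0.024
grip_force: 20.0
```

Request:
step_arm:
  deltas:
    - [0,0,-1,0,0,0,-1]
    - [0,0,0,0,0,0,-1]

```text
clock: 6.3
tcp_pos: [0.4993, -0.4457, 0.0419]
orientation: [0.001, 0.697, 0.717, -0.0]
wrist_force: [-1.3, 0.3, 6.9]
finger_gap: 0.0241
grip_force: 20.5
```

Request:
step_arm:
  deltas:
    - [0,0,1,0,0,0,-0.2]
    - [0,0,0,0,0,0,0.2]
    - [0,0,0,0,0,0,0.2]
    - [0,0,10,0,0,0,0.3]
    - [0,0,30,0,0,0,0.3]

```text
clock: 6.8
tcp_pos: [0.4969, -0.4425, 0.0783]
orientation: [-0.004, 0.697, 0.717, 0.0]
wrist_force: [-0.2, 0.3, -0.0]
finger_gap: 0.0555
grip_force: 0.0
```

Request:
step_arm:
  deltas:
    - [0,0,45,0,0,0,1]
    - [0,0,45,0,0,0,1]
    - [0,0,30,0,0,0,1]

```text
clock: 7.1
tcp_pos: [0.4994, -0.4452, 0.2056]
orientation: [0.002, 0.697, 0.717, -0.0]
wrist_force: [0.2, 0.3, 0.5]
finger_gap: 0.0852
grip_force: 0.0
```

Run:
```python
from h import *
from workcell import *
s=get_state();print(s["tcp_pos"],s["orientation"],s["joint_pos"],s["finger_gap"])
d=read_camera("scene");P=cloud(d);hsv=cv2.cvtColor(d["image"],cv2.COLOR_RGB2HSV);ok=d["z_map"]>0
q=P[ok&(abs(P[...,0]-.5)<.03)&(abs(P[...,1]+.445)<.03)&(P[...,2]>.01)&(P[...,2]<.12)];print("glue",len(q),np.percentile(q,2,axis=0).round(4),np.percentile(q,98,axis=0).round(4))
hi=q[q[:,2]>.07];lo=q[q[:,2]<.04];print(hi.mean(0).round(3),lo.mean(0).round(3))
```

```text
[ 0.4994055  -0.44518853  0.20556338] [ 2.13801551e-03  6.96765490e-01  7.17295801e-01 -1.21700287e-04] [-8.47970418e-01  5.01094716e-01  3.40745818e-01  1.40616535e+00
  8.66346018e-05  6.93790763e-01] 0.0851943452615791
glue 265 [ 0.4828 -0.4523  0.0117] [ 0.5034 -0.4317  0.0853]
[ 0.492 -0.441  0.08 ] [ 0.49  -0.439  0.024]
```

Request:
step_arm:
  deltas:
    - [-19,42,0,0,0,-8,1]
    - [-19,42,0,0,0,-8,1]
    - [-19,42,0,0,0,-8,1]
    - [-19,42,0,0,0,-8,1]
    - [-19,41,0,0,0,0,1]

```text
clock: 7.65
tcp_pos: [0.4027, -0.2339, 0.2013]
orientation: [0.0, 0.868, 0.496, 0.0]
wrist_force: [1.0, 0.3, 0.3]
finger_gap: 0.0859
grip_force: 0.0
```

Request:
step_arm:
  deltas:
    - [0,0,0,0,0,0,1]
    - [0,0,0,0,0,0,1]

```text
clock: 7.85
tcp_pos: [0.4038, -0.235, 0.202]
orientation: [0.001, 0.867, 0.498, 0.0]
wrist_force: [1.1, -0.9, 0.6]
finger_gap: 0.0852
grip_force: 0.0
```

Run:
```python
from h import *
from workcell import *
s=get_state();print(s["tcp_pos"],s["orientation"].round(4),s["joint_pos"].round(3))
d=read_camera("wrist");pickle.dump(d,open("w2.pkl","wb"));cv2.imwrite("pics/w2.png",d["image"][:,:,::-1])
P=wcloud(d);ok=d["z_map"]>0
q=P[ok&(P[...,2]>.085)&(P[...,2]<.1)&(np.hypot(P[...,0]-.4035,P[...,1]+.2355)<.06)]
b=cv2.minAreaRect((q[:,:2]*1000).astype(np.float32));print(len(q),b,np.median(q[:,2]))
a=np.radians(-120.5)
for t in np.radians(np.arange(-126,-114,1)):
    c,s_=np.cos(t),np.sin(t);R=np.array([[c,s_],[-s_,c]]);l=q[:,:2]@R.T;lo,hi=np.percentile(l,1,axis=0),np.percentile(l,99,axis=0)
    print(round(np.degrees(t)),((lo+hi)/2@R).round(4),(hi-lo).round(4))
```

```text
[ 0.40377262 -0.23498133  0.20197262] [9.000e-04 8.671e-01 4.981e-01 3.000e-04] [-0.699  0.102 -0.215  1.251 -0.     1.4  ]
2953 ((402.43499755859375, -234.4685821533203), (75.73047637939453, 40.068695068359375), 60.30640411376953) 0.09257455217703808
-126 [ 0.4025 -0.234 ] [0.074  0.0418]
-125 [ 0.4025 -0.2341] [0.0739 0.0411]
-124 [ 0.4025 -0.2341] [0.0738 0.0406]
-123 [ 0.4024 -0.2342] [0.0738 0.04  ]
-122 [ 0.4023 -0.2343] [0.0739 0.0397]
-121 [ 0.4024 -0.2343] [0.074  0.0393]
-120 [ 0.4025 -0.2344] [0.0742 0.0391]
-119 [ 0.4027 -0.2345] [0.074  0.0394]
-118 [ 0.4026 -0.2344] [0.0738 0.0397]
-117 [ 0.4026 -0.2344] [0.0737 0.0401]
-116 [ 0.4027 -0.2344] [0.0737 0.0407]
-115 [ 0.4027 -0.2343] [0.0737 0.0414]
```

Request:
step_arm:
  deltas:
    - [-1,0,-40,0,0,0.3,1]
    - [0,0,-45,0,0,0,1]
    - [0,0,-45,0,0,0,1]
    - [0,0,-24,0,0,0,1]
    - [0,0,-5,0,0,0,1]

```text
clock: 8.4
tcp_pos: [0.4013, -0.2352, 0.0389]
orientation: [-0.003, 0.866, 0.499, -0.001]
wrist_force: [1.1, 0.5, 0.8]
finger_gap: 0.0851
grip_force: 0.0
```

Request:
step_arm:
  deltas:
    - [0,0,0,0,0,0,-1]
    - [0,0,0,0,0,0,-1]
    - [0,0,0,0,0,0,-1]
    - [0,0,0,0,0,0,-1]
    - [0,0,0,0,0,0,-1]
  newtons: 40

```text
clock: 8.9
tcp_pos: [0.4039, -0.2367, 0.0439]
orientation: [0.002, 0.866, 0.5, 0.0]
wrist_force: [-0.8, -0.7, 6.3]
finger_gap: 0.0391
grip_force: 40.6
```

Request:
step_arm:
  deltas:
    - [0,0,0,0,0,0,-1]
    - [0,0,0,0,0,0,-1]

```text
clock: 9.1
tcp_pos: [0.4039, -0.2367, 0.0439]
orientation: [0.002, 0.866, 0.5, 0.0]
wrist_force: [-1.0, 0.1, 6.0]
finger_gap: 0.0389
grip_force: 40.5
```

Request:
step_arm:
  deltas:
    - [0,0,20,0,0,0,-1]
    - [0,0,40,0,0,0,-1]
    - [0,0,40,0,0,0,-1]
    - [15,5,0,0,0,4,-1]
    - [25,10,0,0,0,5,-1]

```text
clock: 9.6
tcp_pos: [0.4435, -0.2216, 0.1445]
orientation: [0.002, 0.824, 0.567, 0.001]
wrist_force: [-0.7, 0.0, -2.6]
finger_gap: 0.0387
grip_force: 41.7
```

Request:
step_arm:
  deltas:
    - [30,12,0,0,0,6,-1]
    - [32,12,0,0,0,6,-1]
    - [32,12,0,0,0,5,-1]
    - [30,12,0,0,0,4,-1]
    - [16,10,0,0,0,2.4,-1]

```text
clock: 10.1
tcp_pos: [0.5851, -0.1617, 0.1421]
orientation: [0.001, 0.691, 0.723, 0.0]
wrist_force: [-0.7, -0.3, -2.1]
finger_gap: 0.0388
grip_force: 41.8
```

Request:
step_arm:
  deltas:
    - [6,0,0,0,0,0,-1]
    - [0,0,0,0,0,0,-1]

```text
clock: 10.3
tcp_pos: [0.5891, -0.1624, 0.1419]
orientation: [-0.0, 0.692, 0.722, -0.0]
wrist_force: [0.3, 0.4, -2.7]
finger_gap: 0.0389
grip_force: 41.7
```

Run:
```python
from h import *
from workcell import *
s=get_state();print(s["tcp_pos"],s["orientation"].round(4),s["finger_gap"],s["grip_force"])
d=read_camera("scene");pickle.dump(d,open("s3.pkl","wb"))
w=read_camera("wrist");pickle.dump(w,open("w3.pkl","wb"));cv2.imwrite("pics/w3.png",cv2.resize(w["image"][:,:,::-1],(800,600)))
P=wcloud(w);ok=w["z_map"]>0
F=P[ok&(P[...,2]>.021)&(P[...,2]<.03)&(P[...,0]>.54)&(P[...,0]<.65)&(P[...,1]>-.36)&(P[...,1]<-.2)]
print(len(F))
for y in np.arange(-.34,-.2,.02):
    q=F[abs(F[:,1]-y)<.004,0]
    if len(q)>10: print(round(y,3),np.percentile(q,[3,97]).round(4),np.percentile(q,[3,97]).mean().round(4))
```

```text
[ 0.58912247 -0.16238117  0.14189742] [-0.000e+00  6.923e-01  7.216e-01 -1.000e-04] 0.038944944754555864 41.720391511917114
172
-0.34 [0.5632 0.633 ] 0.5981
```

View pics/w3.png

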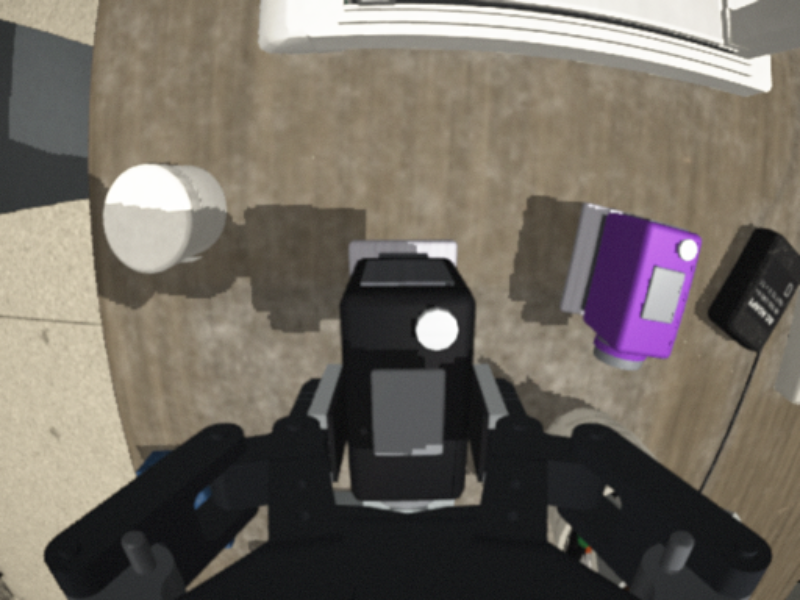

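The wrist view shows the black block held squarely between the pads, at (405,380), with the foot showing at (403,247). I'll lower it onto the open floor by feel.

Request:
step_arm:
  deltas:
    - [0,0,-30,0,0,0,-1]
    - [0,0,-30,0,0,0,-1]
    - [0,0,-20,0,0,0,-1]
    - [0,0,-5,0,0,0,-1]
    - [0,0,0,0,0,0,-1]

```text
clock: 10.9
tcp_pos: [0.5875, -0.1629, 0.0568]
orientation: [-0.001, 0.693, 0.721, -0.0]
wrist_force: [-1.3, -0.2, -2.1]
finger_gap: 0.0391
grip_force: 41.7
```

Request:
step_arm:
  deltas:
    - [0,0,-2,0,0,0,-1]
    - [0,0,0,0,0,0,-1]
    - [0,0,0,0,0,0,-1]

```text
clock: 11.2
tcp_pos: [0.5895, -0.163, 0.0563]
orientation: [0.001, 0.692, 0.721, 0.0]
wrist_force: [0.5, -0.8, -1.7]
finger_gap: 0.0394
grip_force: 41.7
```

Request:
step_arm:
  deltas:
    - [0,0,-1,0,0,0,-1]
    - [0,0,0,0,0,0,-1]
    - [0,0,0,0,0,0,-1]

```text
clock: 11.5
tcp_pos: [0.5888, -0.1626, 0.0542]
orientation: [0.0, 0.692, 0.722, 0.0]
wrist_force: [0.7, 0.5, -2.0]
finger_gap: 0.0391
grip_force: 41.7
```

Request:
step_arm:
  deltas:
    - [0,0,-1,0,0,0,-1]
    - [0,0,0,0,0,0,-1]
    - [0,0,0,0,0,0,-1]

```text
clock: 11.8
tcp_pos: [0.5887, -0.1626, 0.053]
orientation: [-0.0, 0.692, 0.722, -0.0]
wrist_force: [-0.0, -0.2, -2.1]
finger_gap: 0.0389
grip_force: 41.7
```

Request:
step_arm:
  deltas:
    - [0,0,-1,0,0,0,-1]
    - [0,0,0,0,0,0,-1]
    - [0,0,0,0,0,0,-1]

```text
clock: 12.1
tcp_pos: [0.5888, -0.1626, 0.0521]
orientation: [0.0, 0.692, 0.722, 0.0]
wrist_force: [0.4, 0.5, -1.9]
finger_gap: 0.039
grip_force: 41.7
```

Request:
step_arm:
  deltas:
    - [0,0,-1,0,0,0,-1]
    - [0,0,0,0,0,0,-1]
    - [0,0,0,0,0,0,-1]

```text
clock: 12.4
tcp_pos: [0.5889, -0.1625, 0.0519]
orientation: [0.0, 0.692, 0.722, 0.0]
wrist_force: [-2.9, 2.5, 5.8]
finger_gap: 0.0392
grip_force: 42.6
```

Run:
```python
from h import *
from workcell import *
d=read_camera("scene");pickle.dump(d,open("s4.pkl","wb"))
cv2.imwrite("pics/s4.png",cv2.resize(d["image"][165:255,170:305,::-1],(800,533),interpolation=cv2.INTER_CUBIC))
P=cloud(d);ok=d["z_map"]>0
# heights: foot top (near side) and rail features
q=P[ok&(P[...,0]>.555)&(P[...,0]<.575)&(P[...,1]>-.21)&(P[...,1]<-.12)&(P[...,2]>.008)&(P[...,2]<.03)]
print(np.histogram(q[:,2],bins=np.arange(.008,.03,.002)))
```

```text
(array([ 6, 16, 16, 36, 76, 29,  3,  1,  0,  2]), array([0.008, 0.01 , 0.012, 0.014, 0.016, 0.018, 0.02 , 0.022, 0.024,
       0.026, 0.028]))
```

View pics/s4.png

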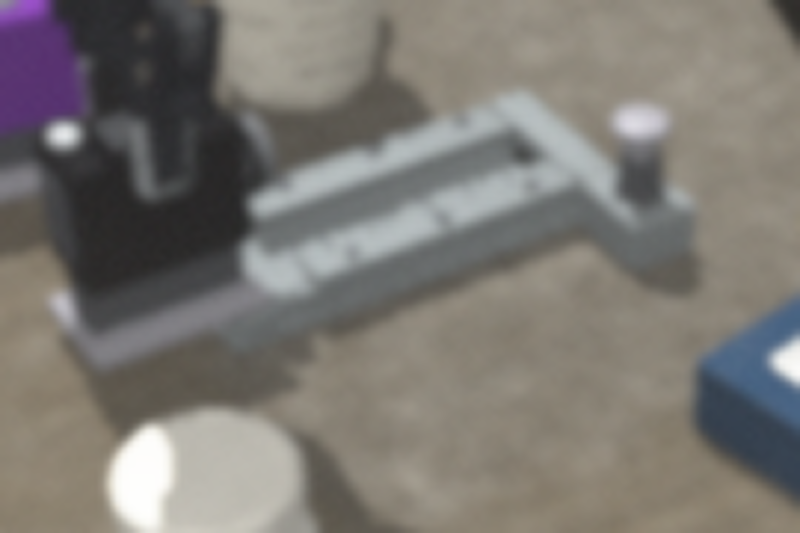

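The crop shows the foot resting on the open floor at (170,320), lined up with the slot, its front at the mouth (245,275). The touch at TCP z = 0.052 is as computed. I'll lift 1 mm and slide in.

Request:
step_arm:
  deltas:
    - [0,0,1.2,0,0,0,-1]
    - [0.4,-10,0,0,0,0,-1]
    - [0.4,-10,0,0,0,0,-1]
    - [0.4,-10,0,0,0,0,-1]
    - [0,0,0,0,0,0,-1]

```text
clock: 12.95
tcp_pos: [0.5903, -0.1951, 0.0521]
orientation: [0.001, 0.693, 0.721, -0.0]
wrist_force: [-0.5, -1.0, -0.5]
finger_gap: 0.0392
grip_force: 41.7
```

Request:
step_arm:
  deltas:
    - [0.4,-8,0,0,0,0,-1]
    - [0.4,-8,0,0,0,0,-1]
    - [0,0,0,0,0,0,-1]

```text
clock: 13.25
tcp_pos: [0.591, -0.21, 0.0522]
orientation: [0.0, 0.693, 0.721, -0.0]
wrist_force: [0.6, 0.7, 0.3]
finger_gap: 0.0391
grip_force: 41.8
```

Request:
step_arm:
  deltas:
    - [0.4,-10,0.3,0,0,0,-1]
    - [0.4,-10,0,0,0,0,-1]
    - [0.4,-10,0,0,0,0,-1]
    - [0.4,-10,0,0,0,0,-1]
    - [0,0,0,0,0,0,-1]

```text
clock: 13.75
tcp_pos: [0.5926, -0.2506, 0.0525]
orientation: [0.001, 0.693, 0.721, -0.0]
wrist_force: [0.3, -0.3, -1.4]
finger_gap: 0.0389
grip_force: 41.7
```

Request:
step_arm:
  deltas:
    - [0.4,-10,0,0,0,0,-1]
    - [0.4,-10,0,0,0,0,-1]
    - [0.4,-10,0,0,0,0,-1]
    - [0.2,-6,0,0,0,0,-1]
    - [0,0,0,0,0,0,-1]

```text
clock: 14.25
tcp_pos: [0.5921, -0.2699, 0.0506]
orientation: [-0.01, 0.69, 0.724, 0.008]
wrist_force: [1.4, 38.3, 8.6]
finger_gap: 0.0391
grip_force: 44.8
```

Request:
step_arm:
  deltas:
    - [-0.4,15,0,0,0,0,-1]
    - [0,0,0,0,0,0,-1]

```text
clock: 14.45
tcp_pos: [0.5925, -0.2669, 0.0511]
orientation: [-0.002, 0.691, 0.722, -0.0]
wrist_force: [0.5, 3.2, -7.7]
finger_gap: 0.0389
grip_force: 42.8
```

Run:
```python
from h import *
from workcell import *
s=get_state();print({k:np.round(s[k],3).tolist() for k in("tcp_pos","orientation","wrist_force","ft_torque")})
d=read_camera("scene");e=read_camera("side");w=read_camera("wrist")
for n,x in zip(("s5","e5","w5"),(d,e,w)): pickle.dump(x,open(n+".pkl","wb"))
a=cv2.resize(d["image"][110:240,170:310],(400,372));b=cv2.resize(e["image"][120:260,180:340],(400,350))
c=np.zeros((372,800,3),np.uint8);c[:,:400]=a;c[:350,400:]=b
cv2.imwrite("pics/m5.png",c[:,:,::-1])
```

```text
{'tcp_pos': [0.593, -0.267, 0.051], 'orientation': [-0.002, 0.691, 0.722, -0.0], 'wrist_force': [0.48, 3.15, -7.664], 'ft_torque': [0.793, 0.071, -0.029]}
```

View pics/m5.png

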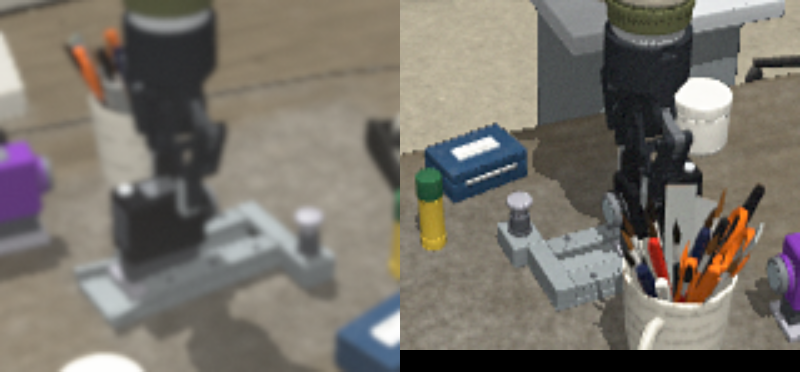

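Run:
```python
from h import *
def an(w,nm,cl,c0):
    P=cl(w);ok=w["z_map"]>0
    q=P[ok&(P[...,2]>.093)&(P[...,2]<.11)&(abs(P[...,0]-c0[0])<.026)&(abs(P[...,1]-c0[1])<.06)]
    if len(q)<30: print(nm,len(q));return
    b=cv2.minAreaRect((q[:,:2]*1000).astype(np.float32));A=np.c_[q,np.ones(len(q))]
    k=np.linalg.lstsq(np.c_[q[:,:2],np.ones(len(q))],q[:,2],rcond=None)[0]
    print(nm,len(q),b,np.percentile(q,[1,50,99],axis=0).round(4).tolist(),"slope deg x,y",np.degrees(k[:2]).round(2))
for n,cl,c in(("w2",wcloud,(.4024,-.2344)),("w3",wcloud,(.589,-.163)),("w5",wcloud,(.592,-.25)),("s4",cloud,(.589,-.163)),("s5",cloud,(.592,-.25)),("e5",cloud,(.592,-.25))):
    d=pickle.load(open(n+".pkl","rb"))
    if n=="w3": 
        P=wcloud(d);ok=d["z_map"]>0
        q=P[ok&(P[...,2]>.175)&(P[...,2]<.197)&(abs(P[...,0]-.589)<.022)&(abs(P[...,1]+.163)<.06)]
        k=np.linalg.lstsq(np.c_[q[:,:2],np.ones(len(q))],q[:,2],rcond=None)[0]
        print("w3",len(q),np.percentile(q,[1,50,99],axis=0).round(4).tolist(),np.degrees(k[:2]).round(2),cv2.minAreaRect((q[:,:2]*1000).astype(np.float32)))
    else: an(d,n,cl,c)
# rear foot visible edge in wrist & guides
d=pickle.load(open("w5.pkl","rb"));cv2.imwrite("pics/w5.png",cv2.resize(d["image"][:,:,::-1],(800,600)))
```

```text
w2 1094 ((402.7283935546875, -234.62738037109375), (72.90335083007812, 36.175270080566406), 62.35743713378906) [[0.3789, -0.2661, 0.093], [0.4039, -0.232, 0.0942], [0.4273, -0.203, 0.0964]] slope deg x,y [1.12 0.05]
w3 11843 [[0.5686, -0.1991, 0.1769], [0.5883, -0.1522, 0.191], [0.6087, -0.1234, 0.1946]] [-0.65 -1.12] ((589.62548828125, -168.51901245117188), (43.94966125488281, 91.30155181884766), 2.0223703384399414)
w5 13777 ((591.6661987304688, -249.07456970214844), (52.014583587646484, 77.123779296875), 2.4419379234313965) [[0.5702, -0.2852, 0.0941], [0.5917, -0.2435, 0.1029], [0.6138, -0.2114, 0.1079]] slope deg x,y [0.49 1.19]
s4 266 ((589.1353759765625, -161.6795654296875), (76.22898864746094, 51.45465850830078), 89.74787139892578) [[0.5638, -0.1989, 0.0936], [0.5812, -0.1481, 0.1006], [0.613, -0.124, 0.1088]] slope deg x,y [ 5.3  -0.56]
s5 305 ((589.4547729492188, -245.94561767578125), (49.55119705200195, 75.2367172241211), 7.487539291381836) [[0.5673, -0.2747, 0.0937], [0.5856, -0.2378, 0.103], [0.6152, -0.2094, 0.1091]] slope deg x,y [ 6.01 -0.76]
e5 232 ((592.4397583007812, -250.80300903320312), (76.01383209228516, 50.052791595458984), 89.9858627319336) [[0.5693, -0.2887, 0.094], [0.6008, -0.272, 0.1027], [0.6155, -0.2129, 0.1091]] slope deg x,y [-6.76  3.09]
```

View pics/w5.png

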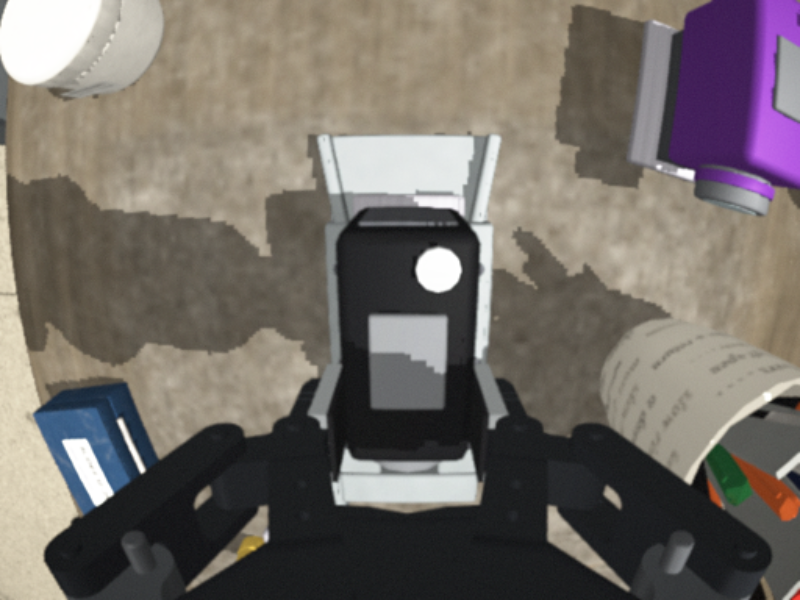

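The wrist view shows the camera in the track with its rear end at (405,215), but the pads have moved to the front part of the block at (330,400). The foot pitched and wedged with its front about mid-track, so the camera slipped 18 mm in the grip. I'll let go so it settles flat, then push it low from behind with shut fingers, which gives less tilting moment.

Request:
step_arm:
  deltas:
    - [0,0,0,0,0,0,0]
    - [0,0,0,0,0,0,1]
    - [0,0,0,0,0,0,1]
    - [0,0,20,0,0,0,1]
    - [0,0,40,0,0,0,1]

```text
clock: 15.1
tcp_pos: [0.5914, -0.2694, 0.1105]
orientation: [-0.002, 0.693, 0.721, -0.001]
wrist_force: [0.1, -0.1, 0.3]
finger_gap: 0.0852
grip_force: 0.0
```

Request:
step_arm:
  deltas:
    - [0,0,45,0,0,0,1]
    - [-1,30,10,0,0,0,0]
    - [-1,30,0,0,0,0,-1]
    - [-1,27,0,0,0,0,-1]
    - [0,0,0,0,0,0,-1]

```text
clock: 15.6
tcp_pos: [0.5907, -0.1804, 0.1692]
orientation: [0.001, 0.691, 0.722, 0.001]
wrist_force: [-0.7, -0.0, 0.3]
finger_gap: 0.028
grip_force: 0.0
```

Request:
step_arm:
  deltas:
    - [0,0,0,0,0,0,-1]
    - [0,0,0,0,0,0,-1]
    - [0,0,0,0,0,0,-1]

```text
clock: 15.9
tcp_pos: [0.5905, -0.1838, 0.1676]
orientation: [0.0, 0.693, 0.721, -0.0]
wrist_force: [0.3, 1.1, -0.4]
finger_gap: -0.0005
grip_force: 0.0
```

Run:
```python
from h import *
from workcell import *
s=get_state();print({k:np.round(s[k],4).tolist() for k in("tcp_pos","orientation","wrist_force","finger_gap")})
d=read_camera("scene");e=read_camera("side");w=read_camera("wrist")
for n,x in zip(("s6","e6","w6"),(d,e,w)): pickle.dump(x,open(n+".pkl","wb"))
for nm,w,cl in(("s",d,cloud),("e",e,cloud),("w",w,wcloud)):
    P=cl(w);ok=w["z_map"]>0
    q=P[ok&(P[...,2]>.094)&(P[...,2]<.104)&(abs(P[...,0]-.592)<.03)&(abs(P[...,1]+.25)<.06)]
    if len(q)<20: print(nm,len(q));continue
    k=np.linalg.lstsq(np.c_[q[:,:2],np.ones(len(q))],q[:,2],rcond=None)[0]
    print(nm,len(q),np.percentile(q,[1,50,99],axis=0).round(4).tolist(),"slope",np.degrees(k[:2]).round(2),cv2.minAreaRect((q[:,:2]*1000).astype(np.float32)))
```

```text
{'tcp_pos': [0.5905, -0.1838, 0.1676], 'orientation': [0.0003, 0.6929, 0.721, -0.0], 'wrist_force': [0.305, 1.0578, -0.4213], 'finger_gap': -0.0005}
s 314 [[0.5699, -0.2824, 0.0944], [0.5853, -0.2433, 0.1002], [0.6097, -0.2086, 0.1037]] slope [ 4.12 -0.25] ((589.8569946289062, -245.4505615234375), (40.445030212402344, 74.84268188476562), 0.012506111524999142)
e 327 [[0.5736, -0.2858, 0.0944], [0.5984, -0.2535, 0.1015], [0.6131, -0.2113, 0.1039]] slope [-3.52  0.91] ((593.7840576171875, -249.29905700683594), (41.66584014892578, 77.3509292602539), 2.9108846187591553)
w 627 [[0.571, -0.2254, 0.0949], [0.5895, -0.2132, 0.0998], [0.6107, -0.2082, 0.1035]] slope [ 0.63 -6.85] ((590.6404418945312, -217.46932983398438), (40.04299545288086, 18.207849502563477), 2.602137804031372)
```

Request:
step_arm:
  deltas:
    - [0,2,-45,0,0,0,-1]
    - [0,0,-45,0,0,0,-1]
    - [0,0,-28,0,0,0,-1]
    - [0,0,-7,0,0,0,-1]
    - [0,0,0,0,0,0,-1]

```text
clock: 16.55
tcp_pos: [0.5896, -0.1806, 0.0417]
orientation: [-0.001, 0.693, 0.721, -0.0]
wrist_force: [-0.8, -0.0, 1.0]
finger_gap: 0.0003
grip_force: 0.0
```

Request:
step_arm:
  deltas:
    - [0.2,-5,0,0,0,0,-1]
    - [0.2,-5,0,0,0,0,-1]
    - [0.2,-5,0,0,0,0,-1]
    - [0,0,0,0,0,0,-1]

```text
clock: 16.95
tcp_pos: [0.5919, -0.197, 0.0439]
orientation: [0.001, 0.693, 0.721, 0.0]
wrist_force: [-0.1, -0.3, -0.0]
finger_gap: 0.0004
grip_force: 0.0
```

Request:
step_arm:
  deltas:
    - [0.2,-4,0,0,0,0,-1]
    - [0.2,-4,0,0,0,0,-1]
    - [0,0,0,0,0,0,-1]

```text
clock: 17.25
tcp_pos: [0.5915, -0.2039, 0.0428]
orientation: [0.0, 0.692, 0.721, 0.0]
wrist_force: [0.1, 0.0, 0.3]
finger_gap: 0.0002
grip_force: 0.4
```

Request:
step_arm:
  deltas:
    - [0.2,-5,0,0,0,0,-1]
    - [0.2,-5,0,0,0,0,-1]
    - [0.2,-5,0,0,0,0,-1]
    - [0,0,0,0,0,0,-1]

```text
clock: 17.65
tcp_pos: [0.5921, -0.2198, 0.0425]
orientation: [0.0, 0.693, 0.721, -0.0]
wrist_force: [-0.0, -0.7, -1.2]
finger_gap: 0.0
grip_force: 0.0
```

Request:
step_arm:
  deltas:
    - [0.2,-5,0,0,0,0,-1]
    - [0.2,-5,0,0,0,0,-1]
    - [0,0,0,0,0,0,-1]

```text
clock: 17.95
tcp_pos: [0.5924, -0.2297, 0.0424]
orientation: [0.0, 0.693, 0.721, -0.0]
wrist_force: [-0.2, 0.2, 1.3]
finger_gap: -0.0003
grip_force: 0.0
```

```bash
cat > m.py <<'E'
from h import *
from workcell import *
s=get_state();print({k:np.round(s[k],4).tolist() for k in("tcp_pos","wrist_force")})
for nm in("scene","side"):
    w=read_camera(nm);P=cloud(w);ok=w["z_map"]>0
    q=P[ok&(P[...,2]>.094)&(P[...,2]<.104)&(abs(P[...,0]-.594)<.03)&(abs(P[...,1]+.27)<.09)]
    k=np.linalg.lstsq(np.c_[q[:,:2],np.ones(len(q))],q[:,2],rcond=None)[0]
    r=cv2.minAreaRect((q[:,:2]*1000).astype(np.float32));print(nm,len(q),np.round(np.percentile(q[:,1],[1,99]),4),np.round(r[0]+r[1]+(r[2],),1),"slope",np.degrees(k[:2]).round(2),"z",np.median(q[:,2]).round(4))
E
python3 m.py
```

```text
{'tcp_pos': [0.5924, -0.2297, 0.0424], 'wrist_force': [-0.2114, 0.1663, 1.3189]}
scene 292 [-0.3131 -0.218 ] [ 590.9 -265.9   38.8   95.8    3.9] slope [ 6.02 -0.51] z 0.1002
side 366 [-0.3172 -0.2249] [ 594.3 -269.7   42.2   95.5    4.8] slope [-4.76  0.12] z 0.1013
```

The camera slid 31 mm past the old jam with no resistance. About 30 mm remains.

Request:
step_arm:
  deltas:
    - [0.2,-5,0,0,0,0,-1]
    - [0.2,-5,0,0,0,0,-1]
    - [0.2,-5,0,0,0,0,-1]
    - [0.2,-5,0,0,0,0,-1]
    - [0,0,0,0,0,0,-1]

```text
clock: 18.55
tcp_pos: [0.5933, -0.2497, 0.0426]
orientation: [0.0, 0.693, 0.721, -0.0]
wrist_force: [1.4, 0.3, 0.3]
finger_gap: 0.0001
grip_force: 0.0
```

Request:
step_arm:
  deltas:
    - [0.2,-3,0,0,0,0,-1]
    - [0.2,-3,0,0,0,0,-1]
    - [0,0,0,0,0,0,-1]

```text
clock: 18.85
tcp_pos: [0.5936, -0.2551, 0.0426]
orientation: [0.0, 0.693, 0.721, -0.0]
wrist_force: [0.1, 0.3, -0.7]
finger_gap: -0.0001
grip_force: 0.3
```

Request:
step_arm:
  deltas:
    - [0,-2,0,0,0,0,-1]
    - [0,0,0,0,0,0,-1]

```text
clock: 19.05
tcp_pos: [0.5936, -0.2567, 0.0426]
orientation: [0.0, 0.692, 0.721, -0.0]
wrist_force: [0.9, 0.7, 0.5]
finger_gap: 0.0001
grip_force: 0.7
```

Request:
step_arm:
  deltas:
    - [0,-2,0,0,0,0,-1]
    - [0,0,0,0,0,0,-1]

```text
clock: 19.25
tcp_pos: [0.5936, -0.2588, 0.0427]
orientation: [0.0, 0.692, 0.721, -0.0]
wrist_force: [-0.7, 0.9, 0.3]
finger_gap: -0.0001
grip_force: 0.7
```

Request:
step_arm:
  deltas:
    - [0,-1.5,0,0,0,0,-1]
    - [0,0,0,0,0,0,-1]

```text
clock: 19.45
tcp_pos: [0.5936, -0.2603, 0.0426]
orientation: [0.0, 0.692, 0.721, 0.0]
wrist_force: [0.2, 2.1, -0.5]
finger_gap: 0.0002
grip_force: 0.8
```

Request:
step_arm:
  deltas:
    - [0,-1,0,0,0,0,-1]
    - [0,0,0,0,0,0,-1]

```text
clock: 19.65
tcp_pos: [0.5936, -0.2608, 0.0427]
orientation: [-0.0, 0.692, 0.722, 0.0]
wrist_force: [-0.0, 2.7, 1.8]
finger_gap: 0.0004
grip_force: 1.6
```

Request:
step_arm:
  deltas:
    - [0,-1,0,0,0,0,-1]
    - [0,0,0,0,0,0,-1]

```text
clock: 19.85
tcp_pos: [0.5936, -0.2611, 0.0429]
orientation: [-0.0, 0.692, 0.722, 0.001]
wrist_force: [-0.1, 5.6, 3.8]
finger_gap: -0.0002
grip_force: 2.8
```

Request:
step_arm:
  deltas:
    - [0,-1,0,0,0,0,-1]
    - [0,0,0,0,0,0,-1]

```text
clock: 20.05
tcp_pos: [0.5936, -0.2613, 0.0432]
orientation: [-0.001, 0.692, 0.722, 0.001]
wrist_force: [-2.2, 7.7, 6.5]
finger_gap: 0.0006
grip_force: 4.0
```

```bash
python3 m.py
```

```text
{'tcp_pos': [0.5936, -0.2613, 0.0432], 'wrist_force': [-2.2285, 7.7102, 6.485]}
scene 285 [-0.3458 -0.2494] [ 592.7 -297.9   41.    97.6    3.9] slope [5.58 0.18] z 0.1004
side 387 [-0.3487 -0.2574] [ 596.6 -301.1   41.5   96.3    3.2] slope [-5.2  0.3] z 0.1015
```

Home: the block front has moved to y = -0.347, so camera_mid is at about rail x = 26 mm. The top is level at z = 0.100 m, and the force rises only against the stop. I'll back off and go to the plunger at (0.539,-0.3685).

Request:
step_arm:
  deltas:
    - [-0.4,8,0,0,0,0,-1]
    - [0,10,0,0,0,0,-1]
    - [0,0,40,0,0,0,-1]
    - [0,0,45,0,0,0,-1]
    - [0,0,40,0,0,0,-1]

```text
clock: 20.65
tcp_pos: [0.5931, -0.2449, 0.1691]
orientation: [0.0, 0.692, 0.722, -0.0]
wrist_force: [1.8, -0.7, 0.3]
finger_gap: -0.0002
grip_force: 0.0
```

Request:
step_arm:
  deltas:
    - [-20,-35,0,0,0,0,-1]
    - [-20,-45,0,0,0,0,-1]
    - [-14,-45,0,0,0,0,-1]
    - [0,0,0,0,0,0,-1]

```text
clock: 21.05
tcp_pos: [0.5372, -0.3757, 0.1672]
orientation: [0.001, 0.695, 0.719, -0.001]
wrist_force: [1.0, 0.4, -0.6]
finger_gap: 0.0
grip_force: 0.0
```

Run:
```python
from h import *
from workcell import *
s=get_state();print({k:np.round(s[k],4).tolist() for k in("tcp_pos","wrist_force")})
for nm in("scene","side"):
    w=read_camera(nm);P=cloud(w);ok=w["z_map"]>0
    q=P[ok&(P[...,2]>.094)&(P[...,2]<.106)&(abs(P[...,0]-.594)<.03)&(abs(P[...,1]+.3)<.07)]
    r=cv2.minAreaRect((q[:,:2]*1000).astype(np.float32));print(nm,np.percentile(q[:,1],[1,99]).round(4),np.round(r[0]+r[1]+(r[2],),1))
    q=P[ok&(P[...,2]>.06)&(P[...,2]<.073)&(abs(P[...,0]-.538)<.025)&(abs(P[...,1]+.368)<.025)]
    print("plunger",len(q),np.percentile(q,[2,98],axis=0).round(4).tolist())
```

```text
{'tcp_pos': [0.5372, -0.3757, 0.1672], 'wrist_force': [1.022, 0.4232, -0.6379]}
scene [-0.3445 -0.2711] [ 593.4 -307.7   40.8   74.5    3. ]
plunger 54 [[0.5258, -0.3779, 0.0605], [0.5479, -0.3556, 0.0674]]
side [-0.348  -0.2735] [ 595.9 -310.6   41.9   76.     2.6]
plunger 63 [[0.5281, -0.3808, 0.0619], [0.5508, -0.3591, 0.069]]
```

Request:
step_arm:
  deltas:
    - [0,0,-30,0,0,0,-1]
    - [0,0,-30,0,0,0,-1]
    - [0,0,-25,0,0,0,-1]
    - [0,0,0,0,0,0,-1]
    - [0,0,0,0,0,0,-1]

```text
clock: 21.65
tcp_pos: [0.5395, -0.3687, 0.0827]
orientation: [-0.001, 0.692, 0.722, -0.0]
wrist_force: [0.1, -0.3, 0.6]
finger_gap: -0.0
grip_force: 0.0
```

Request:
step_arm:
  deltas:
    - [0,0,-8,0,0,0,-1]
    - [0,0,-7,0,0,0,-1]
    - [0,0,-4,0,0,0,-1]
    - [0,0,-3,0,0,0,-1]
    - [0,0,0,0,0,0,-1]

```text
clock: 22.15
tcp_pos: [0.5389, -0.37, 0.0602]
orientation: [-0.0, 0.692, 0.721, 0.0]
wrist_force: [-0.4, 0.4, 0.2]
finger_gap: 0.0002
grip_force: 0.0
```

Request:
step_arm:
  deltas:
    - [0,0,-3,0,0,0,-1]
    - [0,0,-2,0,0,0,-1]
    - [0,0,0,0,0,0,-1]

```text
clock: 22.45
tcp_pos: [0.539, -0.37, 0.0553]
orientation: [-0.0, 0.692, 0.721, 0.0]
wrist_force: [-0.3, 1.0, 0.3]
finger_gap: -0.0001
grip_force: 0.0
```

No force yet, though the plunger should have been met at z = 0.066. I'll look.

Run:
```python
from h import *
from workcell import *
s=get_state();print({k:np.round(s[k],4).tolist() for k in("tcp_pos","wrist_force","finger_gap")})
d=read_camera("scene");e=read_camera("side")
c=np.zeros((400,800,3),np.uint8)
c[:,:400]=cv2.resize(d["image"][140:230,230:320],(400,400));c[:,400:]=cv2.resize(e["image"][155:245,190:280],(400,400))
cv2.imwrite("pics/p1.png",c[:,:,::-1])
for w in(d,e):
    P=cloud(w);ok=w["z_map"]>0
    q=P[ok&(P[...,2]>.03)&(P[...,2]<.075)&(abs(P[...,0]-.538)<.03)&(abs(P[...,1]+.368)<.03)];hsv=None
    print(len(q),np.histogram(q[:,2],bins=np.arange(.03,.08,.004))[0])
```

```text
{'tcp_pos': [0.539, -0.37, 0.0553], 'wrist_force': [-0.3198, 0.9886, 0.3288], 'finger_gap': -0.0001}
122 [14 10 10 14 14  6  0  8 37  9  0  0]
149 [23  8 11 13 25  4  1  6 24 34  0  0]
```

View pics/p1.png

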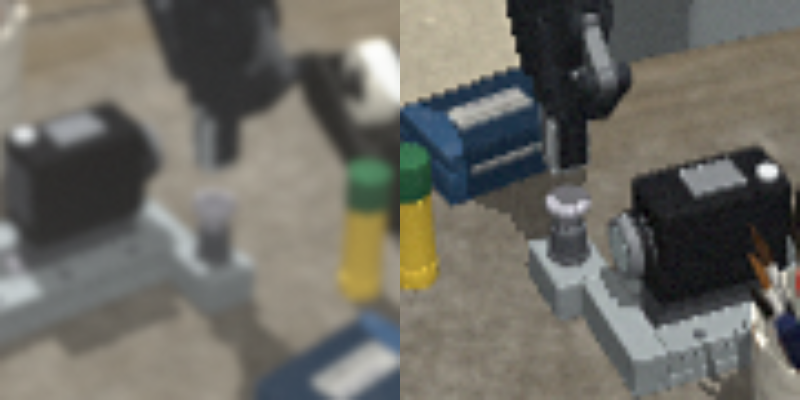

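The crop shows the fingertips straight above the plunger head, in the scene half at (215,165) over (213,200) and in the side half at (567,165) over (568,195). They are still roughly 10-15 mm clear. I'll go on down by force.

Request:
step_arm:
  deltas:
    - [0,0,-3,0,0,0,-1]
    - [0,0,-3,0,0,0,-1]
    - [0,0,0,0,0,0,-1]

```text
clock: 22.85
tcp_pos: [0.5389, -0.3698, 0.0489]
orientation: [-0.0, 0.692, 0.722, 0.0]
wrist_force: [-0.0, 0.3, -0.1]
finger_gap: -0.0001
grip_force: 0.0
```

Request:
step_arm:
  deltas:
    - [0,0,-3,0,0,0,-1]
    - [0,0,0,0,0,0,-1]

```text
clock: 23.05
tcp_pos: [0.539, -0.3699, 0.0461]
orientation: [-0.0, 0.692, 0.722, 0.0]
wrist_force: [-0.7, -0.1, -0.4]
finger_gap: -0.0003
grip_force: 0.0
```

```bash
cat > p.py <<'E'
from h import *
from workcell import *
s=get_state();print({k:np.round(s[k],4).tolist() for k in("tcp_pos","wrist_force","orientation","joint_pos")})
for nm in("scene","side"):
    w=read_camera(nm);P=cloud(w);ok=w["z_map"]>0
    q=P[ok&(P[...,2]>.055)&(P[...,2]<.16)&(abs(P[...,0]-.538)<.02)&(abs(P[...,1]+.369)<.02)]
    print(nm,np.histogram(q[:,2],bins=np.arange(.055,.125,.005))[0])
    for lo in np.arange(.065,.12,.01):
        z=q[(q[:,2]>=lo)&(q[:,2]<lo+.01)]
        if len(z)>2: print("  ",round(lo,3),len(z),z[:,:2].min(0).round(3),z[:,:2].max(0).round(3))
E
python3 p.py
```

```text
{'tcp_pos': [0.539, -0.3699, 0.0461], 'wrist_force': [-0.7108, -0.0648, -0.3626], 'orientation': [-0.0003, 0.6924, 0.7215, 0.0], 'joint_pos': [-0.7242, 0.5425, 0.012, 1.0409, 0.0, 0.8054]}
scene [ 3 30 20  0  4 11 12 22 16 17 23 11 10 19]
   0.065 20 [ 0.528 -0.378] [ 0.546 -0.359]
   0.075 15 [ 0.53  -0.378] [ 0.544 -0.358]
   0.085 34 [ 0.525 -0.378] [ 0.545 -0.357]
   0.095 33 [ 0.525 -0.376] [ 0.546 -0.356]
   0.105 34 [ 0.526 -0.376] [ 0.547 -0.357]
   0.115 29 [ 0.525 -0.379] [ 0.553 -0.356]
side [ 0 19 44  0  1 12 11 25 13 18 23 14  1  8]
   0.065 44 [ 0.527 -0.381] [ 0.552 -0.358]
   0.075 13 [ 0.536 -0.381] [ 0.548 -0.359]
   0.085 36 [ 0.535 -0.381] [ 0.556 -0.359]
   0.095 31 [ 0.535 -0.381] [ 0.556 -0.359]
   0.105 37 [ 0.528 -0.382] [ 0.554 -0.359]
   0.115 9 [ 0.532 -0.383] [ 0.553 -0.38 ]
```

The clouds put the shut fingertips at z ≈ 0.077 m, about 11 mm above the head, so there is room to continue by force.

Request:
step_arm:
  deltas:
    - [0,0,-4,0,0,0,-1]
    - [0,0,-3,0,0,0,-1]
    - [0,0,0,0,0,0,-1]

```text
clock: 23.45
tcp_pos: [0.5388, -0.3697, 0.0389]
orientation: [-0.001, 0.692, 0.722, 0.0]
wrist_force: [-0.2, -0.6, 0.1]
finger_gap: -0.0
grip_force: 0.0
```

Request:
step_arm:
  deltas:
    - [0,0,-3,0,0,0,-1]
    - [0,0,0,0,0,0,-1]

```text
clock: 23.65
tcp_pos: [0.539, -0.3699, 0.0362]
orientation: [-0.0, 0.692, 0.722, 0.0]
wrist_force: [-0.6, -0.2, 0.3]
finger_gap: -0.0
grip_force: 0.0
```

Request:
step_arm:
  deltas:
    - [0,0,-3,0,0,0,-1]
    - [0,0,0,0,0,0,-1]

```text
clock: 23.85
tcp_pos: [0.5394, -0.3703, 0.0337]
orientation: [0.0, 0.692, 0.722, 0.0]
wrist_force: [0.2, 0.8, 1.5]
finger_gap: 0.0003
grip_force: 1.3
```

```bash
python3 p.py|grep -v "   "
```

```text
{'tcp_pos': [0.5394, -0.3703, 0.0337], 'wrist_force': [0.2004, 0.8262, 1.5385], 'orientation': [0.0003, 0.6924, 0.7215, 0.0], 'joint_pos': [-0.7242, 0.5521, -0.0044, 1.0137, 0.0, 0.8054]}
scene [ 7 30 13  9 16 18 16 22 14 11  8 23 23 17]
side [ 0 21 13 12 16 18 20 19 16  5  7 11 14 10]
```

Request:
step_arm:
  deltas:
    - [0,0,-3,0,0,0,-1]
    - [0,0,-3,0,0,0,-1]
    - [0,0,0,0,0,0,-1]

```text
clock: 24.25
tcp_pos: [0.5394, -0.3703, 0.0276]
orientation: [0.0, 0.692, 0.722, 0.0]
wrist_force: [0.6, -0.2, 5.4]
finger_gap: -0.0
grip_force: 2.5
```

Request:
step_arm:
  deltas:
    - [0,0,-3,0,0,0,-1]
    - [0,0,-2,0,0,0,-1]
    - [0,0,0,0,0,0,-1]

```text
clock: 24.55
tcp_pos: [0.5394, -0.3704, 0.0243]
orientation: [0.001, 0.692, 0.722, 0.0]
wrist_force: [-2.2, 1.2, 10.7]
finger_gap: -0.0003
grip_force: 5.6
```

Request:
step_arm:
  deltas:
    - [0,0,-2,0,0,0,-1]
    - [0,0,0,0,0,0,-1]

```text
clock: 24.75
tcp_pos: [0.5395, -0.3704, 0.024]
orientation: [0.001, 0.692, 0.722, -0.0]
wrist_force: [-5.2, 3.7, 21.2]
finger_gap: 0.0004
grip_force: 10.3
```

The plunger is at its stop: 10 mm of travel, then 21 N. I'll raise, clear off, and check everything.

Request:
step_arm:
  deltas:
    - [0,0,4,0,0,0,-1]
    - [0,0,10,0,0,0,-1]
    - [0,0,30,0,0,0,-1]
    - [0,0,45,0,0,0,-1]
    - [0,0,45,0,0,0,-1]

```text
clock: 25.25
tcp_pos: [0.5382, -0.3692, 0.1547]
orientation: [-0.002, 0.692, 0.722, -0.0]
wrist_force: [-0.2, -0.6, -0.3]
finger_gap: 0.0002
grip_force: 0.0
```

Request:
step_arm:
  deltas:
    - [-20,20,30,0,0,0,-1]
    - [-30,30,0,0,0,0,-1]
    - [-20,20,0,0,0,0,-1]
    - [0,0,0,0,0,0,-1]
    - [0,0,0,0,0,0,-1]

```text
clock: 25.75
tcp_pos: [0.469, -0.2998, 0.1848]
orientation: [0.0, 0.692, 0.722, 0.0]
wrist_force: [0.7, -0.9, 0.4]
finger_gap: -0.0
grip_force: 0.0
```

Run:
```python
from h import *
from workcell import *
s=get_state();print({k:np.round(s[k],4).tolist() for k in("clock","tcp_pos","wrist_force")})
for nm in("scene","side"):
    w=read_camera(nm);o=pickle.load(open(nm+"0.pkl","rb"))
    for tag,v in(("before",o),("now",w)):
        P=cloud(v);ok=v["z_map"]>0
        def f(x0,x1,y0,y1,z0,z1):
            q=P[ok&(P[...,0]>x0)&(P[...,0]<x1)&(P[...,1]>y0)&(P[...,1]<y1)&(P[...,2]>z0)&(P[...,2]<z1)]
            return (len(q),((np.percentile(q,2,axis=0)+np.percentile(q,98,axis=0))/2).round(4).tolist(),np.percentile(q[:,2],98).round(4)) if len(q)>5 else len(q)
        print(nm,tag);
        for k,b in dict(cam=(.565,.625,-.37,-.24,.094,.106),plunger=(.515,.56,-.395,-.345,.058,.075),glue=(.47,.53,-.475,-.415,.05,.1),jar=(.38,.47,-.17,-.07,.04,.08),box=(.34,.46,-.43,-.3,.015,.045),mug=(.68,.81,-.37,-.2,.02,.08),disp=(.5,.7,-.7,-.49,.01,.08)).items(): print("  ",k,f(*b))
```

```text
{'clock': 25.75, 'tcp_pos': [0.469, -0.2998, 0.1848], 'wrist_force': [0.684, -0.8727, 0.4042]}
scene before
   cam 0
   plunger (54, [0.5369, -0.3667, 0.0637], np.float64(0.0672))
   glue 0
   jar (808, [0.4251, -0.1153, 0.0545], np.float64(0.0677))
   box (956, [0.3977, -0.3675, 0.0271], np.float64(0.0379))
   mug (484, [0.7156, -0.2915, 0.0503], np.float64(0.0789))
   disp (1090, [0.5959, -0.5339, 0.0414], np.float64(0.0718))
scene now
   cam (288, [0.5932, -0.3073, 0.0991], np.float64(0.1036))
   plunger (54, [0.536, -0.3679, 0.0634], np.float64(0.0669))
   glue (147, [0.4938, -0.4429, 0.0679], np.float64(0.0852))
   jar (801, [0.4246, -0.1155, 0.0546], np.float64(0.0676))
   box (948, [0.3978, -0.3679, 0.0272], np.float64(0.0378))
   mug (483, [0.7158, -0.2913, 0.0502], np.float64(0.0793))
   disp (1028, [0.5961, -0.535, 0.0413], np.float64(0.0719))
side before
   cam 0
   plunger (64, [0.5388, -0.3696, 0.0649], np.float64(0.0685))
   glue 0
   jar (435, [0.4318, -0.1209, 0.0554], np.float64(0.0698))
   box (726, [0.4047, -0.3713, 0.0282], np.float64(0.0399))
   mug (689, [0.7482, -0.3147, 0.0509], np.float64(0.0788))
   disp (2167, [0.6085, -0.5468, 0.0418], np.float64(0.0723))
side now
   cam (404, [0.5969, -0.3108, 0.1001], np.float64(0.1052))
   plunger (64, [0.5396, -0.3698, 0.065], np.float64(0.0694))
   glue (172, [0.4983, -0.446, 0.0688], np.float64(0.0866))
   jar (435, [0.4318, -0.1209, 0.0555], np.float64(0.0695))
   box (711, [0.4053, -0.3711, 0.0283], np.float64(0.0402))
   mug (689, [0.7485, -0.3149, 0.0512], np.float64(0.0791))
   disp (2176, [0.609, -0.5467, 0.0418], np.float64(0.0724))
```

```bash
python3 -c "
from workcell import *
print(hand_in())"
```

```text
the job is handed in; nothing more can be done
None
```

The job is handed in, at about 26 s on the clock. The camera is home (camera_mid at about rail x = 25 mm), the plunger was pressed to its stop and is back up, and the glue stick stands on bare table at about (0.50, -0.445) m. The jar, box, mug and dispenser measure where they started, and the foot wedged once mid-track at about 38 N at the wrist before I released it and pushed it home from behind.

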